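Start the flange nut on the painting stand's stud

ROBOT

A 6-joint arm with a two-finger parallel gripper is mounted at the origin on the work surface. World frame = base frame: x ahead of the robot, y to its left, z up, the work surface at z = 0. Lengths are in mm, angles in rad, forces in N, time in s.
With the tool pointing down it reaches from about 325 to 875 mm from the base axis. Payload 4.4 kg.
Tool frame: the origin (TCP) lies at the very end of the fingers, on their centre line; the grasp point (between the pads) lies 19 mm behind it; z points along the fingers, y is the line along which they close (so a half turn about z gives the same grasp; the last joint's range is limited). The gripper opens to 85 mm and grips with 20 to 120 N. Pads are 22 mm wide; open, the fingers measure 114 mm over their backs; the gripper's body (76 mm by 85 mm) begins 54 mm behind the grasp point. The pads swing forward as they close: fully open they stand 13 mm farther back than shut.
Start: joints at [-1.44, 0.207, 1.542, -0, 1.393, -0.15], TCP at [159.886, -552.326, 231.282] pointing down, gripper open.
Joint ranges: [-2.73, 2.73], [-0.86, 2.22], [0.23, 2.46], [-1.11, 4.25], [0.08, 2.63], [-2.82, 2.82]. Speed limits (rad/s): [2.79, 2.79, 3.14, 3.14, 3.14, 3.14].

INTERFACE

Orientations are given as a rotation vector (axis times angle).
In Python, from rig import telemetry, vision, finish_job gives the robot as it stands.
- The arm moves only by the shell command python3 -m jog 'ROWS' [FORCE]. ROWS is JSON, a list of rows, each a list of 3 entries, a list of its own where there are three numbers: the closure, from 0 (fully open) to 1 (shut), then the shift along the tool's x, y, z normalised to -1 to 1, where 1 is 2 cm, then the turn about the tool's z normalised to -1 to 1, where 1 is 45 degrees. A call has 1 to 10 rows; each row shifts and turns the commanded pose from where the row before left it, along the tool's axes as they then stand; what a row does not reach is not made up. A row lasts 1/10 s, in which the tool goes at most 50 mm and 8.59 degrees, less where a joint would pass 70% of its speed; a pose out of reach is approached as far as the arm can. A call with a number of a shift or a turn outside -1 to 1 is refused whole. A call with a gripper value outside its range is refused whole. The fingers move at their own pace and stop on an object; FORCE is the grip in N (left out, the last holds). Time passes only in rows, so rows that do not move let the fingers close. It gives the time, the measured TCP pose, the force, the opening and the grip force at its end, in the units of the state.
- telemetry.observe(): the state, without advancing time (a new reading comes with each control period).
- vision.get_image(name): name is "scene" or "side" or "wrist"; returns the picture (480x640x3 uint8, blue, green, red); there is no depth.
- vision.camera_info(name): a dict with "vfov" (degrees; the focal length in pixels is half the picture's height over the tangent of half this angle, whatever the lens; pixels are square), "cx", "cy" (the principal point, pixels), "rvec" (rotation vector, rad) and "tvec" (3), from world to camera coordinates, as OpenCV has them; the wrist camera has in their place "tool_from_camera" (4x4, takes a point from camera to tool coordinates, whose origin is the TCP and whose axes are the flange's). Camera axes: x right, y down, z forward; pixel columns grow to the right and rows downward; lengths in mm; the calibration is good to about 2 mm. A picture is of the moment at which its call begins: read the wrist's pose just before it. camera_info takes no time and is no camera call.
- finish_job(): hands the job in; it is judged then, once.
The state is a dict: "time_s": time; "joints": joint angles; "qvel": joint speeds; "joint_torque": joint torques, N m; "tool_pos": TCP position; "tcp_rot": TCP orientation; "wrist_force": force on the tool from outside, world axes, zero at the start; "ft_torque": the same for the moment, N m; "grip_width": finger opening in mm; "grasp_force": force on a finger pad.
Only numpy, scipy, OpenCV 4.12 (cv2) and the standard library are available. Lean on these libraries where they do the work, as an engineer would, in place of code of your own. Each camera call takes 0.05 s, during which the arm holds its last target. There are 200 camera calls.

TASK

Take the eared flange nut and set it upright on the stud of the painting stand, resting on the stud's two teeth with its ears about 60 degrees clockwise (seen from above) of the long side of the green panel. Then, without lifting it off the teeth, back it off anticlockwise until the ears lie along the panel's long side and the nut drops in, flat on the washer, and let go of it. Leave the plain nut where it lies.

Things in the scene. Friction and masses are not known exactly. Their poses are not given: they have to be found in the camera images.
- nut: The steel flange nut to use: 36 mm tall, about 0.35 kg, loose on the table. Hexagon 58 mm across flats on a round flange 70 mm wide, 6 mm thick, with two ears on either side. Origin: centre of the underside; z up the bore; x along one ear, the other at -x. Two flats face +y and -y, the rest 60 degrees on. Grip it across flats, fingertips about 10 mm above the underside, clear of the flange.
- ear (a point): Point on top of the nut's +x ear, 40 mm from its axis, 6 mm above its underside. Ears are 16 mm wide and reach 48 mm from the axis. The nut is the same after half a turn. Its 44 mm bore is narrowed in the bottom 6 mm by a lip to 29 mm, except for two gaps in the lip under the ears.
- stand: Fixed stand: dark steel block with a green sheet-metal letter-box panel on top, 200 mm along its x, 130 mm along its y, panel top 40 mm high (rims 42 mm), and an upright stud in the middle with a 72 mm washer round it (washer top 44 mm high). Origin: on the table under the stud's axis; z up.
- stud (a point): On the stud's axis at the tops of its two teeth, 56 mm high. Core 26 mm, cone above to an 8 mm tip 78 mm high. Teeth 8 mm wide stick out along the stand's +x and -x to 18 mm. With ears over 40 degrees from that x axis the nut rests on the teeth; within 13 degrees its gaps pass them and it drops 12 mm onto the washer. A grip may hold it up: opening the fingers lets it fall.
- plain_nut: Bystander: plain steel hex nut without flange or ears, 46 mm across flats, 24 mm tall, loose on the table. Origin: centre of the underside, z up. Leave it alone. (A loose paint tin, 74 mm wide, 85 mm tall, stands further off.)
Mind the look-alikes: they are no part of the job. What is shaped like the nut but purple is not meant. Leave any white look-alike of the stand alone.

How it is judged:
By the outcome, as a careful person would: the job done as asked, in the order asked, and still so for the second after the job is handed in, with the robot touching nothing.
It also fails if it takes over 45 s, if anything falls off the work surface, if the arm or the gripper's body presses on something with over 40 N, if the wrist force passes 120 N, or if a joint passes its speed limit or range.

## Working session

There is one attempt and no reset: what is moved stays moved. The work goes in short steps, Python scripts to look and compute and a shell command to move; the robot and the scene stay as the last step left them, time stands still between calls to the robot, and variables do not carry over. Pictures are saved under pics/ and viewed, at most 10 in all, crops included, and the job is handed in when it is done.

```bash
mkdir -p pics; ls; python3 - <<'E'
from rig import telemetry, vision
import cv2
s=telemetry.observe();print(s)
for n in("scene","side"):
    cv2.imwrite(f"pics/{n}0.png",vision.get_image(n));print(n,vision.camera_info(n))
print(vision.camera_info("wrist"))
E
```

```text
pics
{'time_s': 0.0, 'joints': array([-1.43949593e+00,  2.07415084e-01,  1.54298824e+00, -2.82235545e-05,
        1.39348798e+00, -1.50484694e-01]), 'qvel': array([ 0.00079704,  0.00027077,  0.00013208, -0.00197292,  0.00109607,
        0.00136923]), 'joint_torque': array([-1.97756228e-03, -3.83036041e+01, -2.91594833e+01, -4.81469833e-04,
        1.04538721e-02,  7.84875311e-06]), 'tool_pos': array([ 159.77790036, -551.55423215,  230.11229189]), 'tcp_rot': array([-3.10818564e+00, -4.40849003e-01,  8.98683691e-06]), 'wrist_force': array([ 0.00947364, -0.51041841,  0.03772499]), 'ft_torque': array([-0.02051345,  0.01533878,  0.03192922]), 'grasp_force': 0.0, 'grip_width': 85.45717675600123}
scene {'vfov': 42.22364144780528, 'cx': 313.5956738968166, 'cy': 235.79227814109407, 'rvec': array([ 1.1784676 ,  2.14377642, -1.1027022 ]), 'tvec': array([ 270.76865544, -116.64238415, 1447.81948091])}
side {'vfov': 54.24973925883712, 'cx': 322.154722877503, 'cy': 233.3106032846845, 'rvec': array([ 0.20248104, -2.7711179 ,  1.28898879]), 'tvec': array([408.38444064, 121.54615971, 884.954212  ])}
{'vfov': 71.1142302676374, 'cx': 319.64771227110333, 'cy': 238.5532021772501, 'tool_from_camera': array([[-9.15899620e-04, -9.52996986e-01, -3.02978392e-01,
         7.61939324e+01],
       [ 9.99998760e-01, -1.26108249e-03,  9.43662424e-04,
         7.74206769e-01],
       [-1.28138819e-03, -3.02977152e-01,  9.52996959e-01,
        -1.43243917e+02],
       [ 0.00000000e+00,  0.00000000e+00,  0.00000000e+00,
         1.00000000e+00]])}
```

View pics/scene0.png

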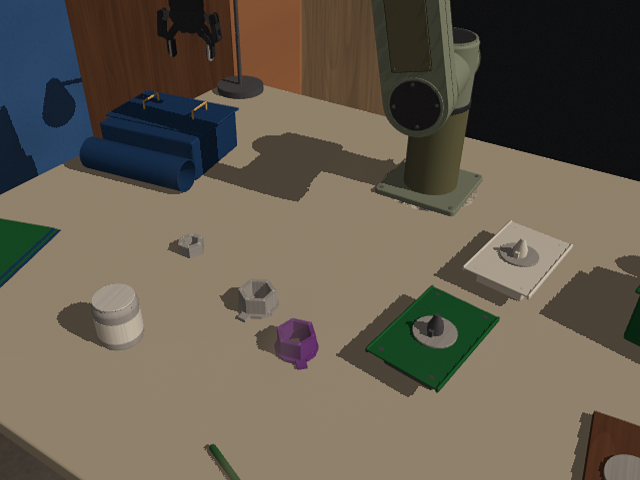

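View pics/side0.png

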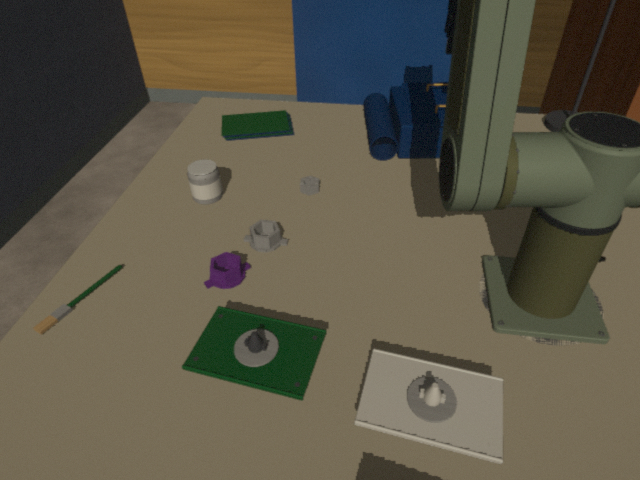

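Scene view candidates: the grey nut with ears at (258,298) is steel with a flange, so it fits. The one at (297,342) is purple, and the one at (191,245) is plain and small. The stand at (435,333) is green, so it is the one meant; (520,255) is white. In the side view these are the nut at (266,236) and the green stand at (256,347). I'll confirm both in one enlarged montage.

```bash
python3 - <<'E'
import cv2,numpy as np
a=cv2.imread("pics/scene0.png");b=cv2.imread("pics/side0.png")
c=lambda im,x,y,w,h,k:cv2.resize(im[y:y+h,x:x+w],None,fx=k,fy=k,interpolation=cv2.INTER_CUBIC)
t=np.hstack([c(a,225,265,80,60,5),c(b,230,205,80,60,5)])
u=np.hstack([c(a,355,280,160,120,2.5),c(b,180,290,160,120,2.5)])
cv2.imwrite("pics/m0.png",np.vstack([t,u]))
E
```

```text
(no output)
```

View pics/m0.png

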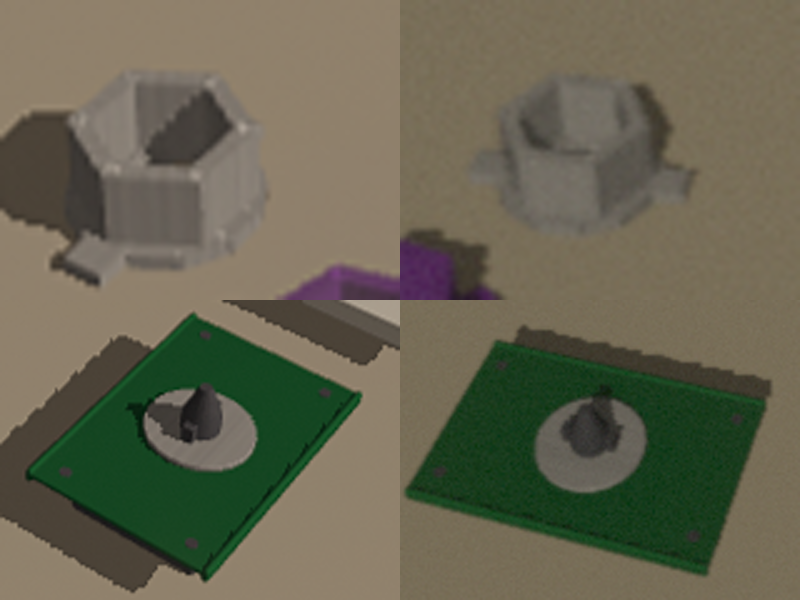

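The crop confirms it: the grey hexagon has a flange and two ears and stands upright, and the green stand has the stud with its washer. Now I'll measure both.

```bash
cat > h.py <<'E'
import numpy as np,cv2
from rig import telemetry,vision
from scipy.spatial.transform import Rotation as R
def cam(n,s=None):
    i=vision.camera_info(n);f=240/np.tan(np.radians(i["vfov"]/2))
    if n=="wrist":
        T=i["tool_from_camera"];Rt=R.from_rotvec(s["tcp_rot"]).as_matrix()
        Rw=Rt@T[:3,:3];o=Rt@T[:3,3]+s["tool_pos"]
    else:
        Rw=cv2.Rodrigues(i["rvec"])[0].T;o=-Rw@i["tvec"]
    return f,i["cx"],i["cy"],Rw,o
def px2w(n,px,z,s=None):
    f,cx,cy,Rw,o=cam(n,s);px=np.atleast_2d(px).astype(float)
    d=np.c_[(px[:,0]-cx)/f,(px[:,1]-cy)/f,np.ones(len(px))]@Rw.T
    return o+d*((z-o[2])/d[:,2])[:,None]
def w2px(n,p,s=None):
    f,cx,cy,Rw,o=cam(n,s);q=(np.atleast_2d(p)-o)@Rw
    return q[:,:2]/q[:,2:]*f+[cx,cy]
def ang(a,b): d=b-a; return round(np.degrees(np.arctan2(d[1],d[0])),1)
E
python3 - <<'E'
from h import *
np.set_printoptions(precision=1,suppress=True)
C=lambda p,k,ox,oy,dx,dy:(np.array(p,float)-[dx,dy]+.5)/k-.5+[ox,oy]
A=px2w("scene",C([(130,72),(212,76),(258,128),(203,178),(107,172),(72,122)],5,225,265,0,0),36)
print("nut top scene",A[:,:2],A.mean(0))
print("ctr side",px2w("side",C([(578,115)],5,230,205,400,0),36))
E=px2w("side",C([(485,165),(678,183)],5,230,205,400,0),6);print("ears",E,E.mean(0),ang(E[0],E[1]))
print("ear scene",px2w("scene",C([(85,258)],5,225,265,0,0),6))
for n,p,o in(("scene",[(193,316),(360,396),(207,577),(30,472)],(355,280,0,300)),("side",[(500,343),(766,402),(706,572),(407,492)],(180,290,400,300))):
    P=px2w(n,C(p,2.5,*o),41);print(n,P,P.mean(0),[(ang(P[i],P[(i+1)%4]),np.linalg.norm(P[i]-P[(i+1)%4])) for i in range(4)])
print(px2w("scene",C([(200,429)],2.5,355,280,0,300),44),px2w("side",C([(590,444)],2.5,180,290,400,300),44))
s=telemetry.observe();print(R.from_rotvec(s["tcp_rot"]).as_matrix())
E
```

```text
nut top scene [[ 535.9 -116.2]
 [ 522.   -90.5]
 [ 536.5  -60.5]
 [ 568.2  -61.2]
 [ 583.4  -90.5]
 [ 568.9 -116.6]] [552.5 -89.2  36. ]
ctr side [[550. -92.  36.]]
ears [[593.7 -88.3   6. ]
 [507.5 -88.    6. ]] [550.6 -88.1   6. ] 179.8
ear scene [[596.6 -91.8   6. ]]
scene [[385.  165.   41. ]
 [401.5 290.2  41. ]
 [598.4 265.3  41. ]
 [579.7 140.1  41. ]] [491.1 215.1  41. ] [(np.float64(82.5), np.float64(126.24534787361002)), (np.float64(-7.2), np.float64(198.46482521384894)), (np.float64(-98.5), np.float64(126.59203274109906)), (np.float64(172.7), np.float64(196.30788182426926))]
side [[573.8 139.7  41. ]
 [380.5 164.7  41. ]
 [397.2 292.8  41. ]
 [592.7 265.7  41. ]] [486.1 215.7  41. ] [(np.float64(172.6), np.float64(194.86220688459957)), (np.float64(82.6), np.float64(129.14588632015793)), (np.float64(-7.9), np.float64(197.35878745769614)), (np.float64(-98.6), np.float64(127.3861069559864))]
[[490.4 214.7  44. ]] [[487.6 216.4  44. ]]
[[ 1.   0.3 -0. ]
 [ 0.3 -1.   0. ]
 [ 0.  -0.  -1. ]]
```

```bash
cat >> h.py <<'E'
def go(x,y,z,yaw=None):
    "needed shift in tool axes (units of 20mm) and turn (units of 45deg) to TCP target, yaw=angle of tool y"
    s=telemetry.observe();M=R.from_rotvec(s["tcp_rot"]).as_matrix()
    d=np.array([x,y,z])-s["tool_pos"];cur=np.degrees(np.arctan2(M[1,1],M[0,1]))
    print("pos",s["tool_pos"].round(1),"yaw",cur.round(2),"tilt",M[:,2].round(3),"shift",(M.T@d/20).round(3),end=" ")
    if yaw is not None:
        t=(yaw-cur+180)%360-180;print("turn",round(-t/45,3),end=" ")
        a=np.radians(yaw);N=np.c_[[-np.sin(a),np.cos(a),0],[np.cos(a),np.sin(a),0],[0,0,-1]]
        print("shift after turn",(N.T@d/20).round(3),end=" ")
    print()
E
python3 - <<'E'
from h import *
np.set_printoptions(precision=1,suppress=True)
print("purple",px2w("scene",[(297,330)],36),px2w("side",[(228,262)],36),"tin",px2w("scene",[(116,295)],85))
print("toolbox",px2w("scene",[(120,100),(238,105),(190,170),(85,150)],90)); print("plain",px2w("scene",[(190,240)],24))
go(551,-90,230,-30)
E
```

```text
purple [[599.5  24.1  36. ]] [[596.6  21.8  36. ]] tin [[ 731.4 -233.8   85. ]]
toolbox [[ 183.5 -797.6   90. ]
 [  40.4 -523.9   90. ]
 [ 365.3 -400.    90. ]
 [ 423.8 -654.9   90. ]]
plain [[ 491.9 -297.8   24. ]]
pos [ 159.8 -551.6  230.2] yaw -73.86 tilt [-0.  0. -1.] shift [ 25.2 -16.7   0.1] turn -0.975 shift after turn [29.8  5.4  0. ]
```

```bash
python3 -m jog '[[0,[0,0,0],-0.16],[0,[0,0,0],-0.16],[0,[0,0,0],-0.16],[0,[0,0,0],-0.16],[0,[0,0,0],-0.16],[0,[0,0,0],-0.175],[0,[1,0.18,0],0],[0,[1,0.18,0],0],[0,[1,0.18,0],0],[0,[1,0.18,0],0]]' && python3 -m jog '[[0,[1,0.18,0],0],[0,[1,0.18,0],0],[0,[1,0.18,0],0],[0,[1,0.18,0],0],[0,[1,0.18,0],0],[0,[1,0.18,0],0],[0,[1,0.18,0],0],[0,[1,0.18,0],0],[0,[1,0.18,0],0],[0,[1,0.18,0],0]]' && python3 -c "
from h import *
go(551,-90,230,-30)"
```

```text
time_s: 1.1
tool_pos: [213.8, -488.1, 231.1]
tcp_rot: [-2.72, -1.571, -0.001]
wrist_force: [1.0, -0.8, 0.9]
grip_width: 85.6
grasp_force: 0.0
time_s: 2.1
tool_pos: [344.4, -332.5, 231.3]
tcp_rot: [-2.72, -1.572, -0.0]
wrist_force: [1.4, -0.3, -0.5]
grip_width: 85.1
grasp_force: 0.0
pos [ 344.4 -332.5  231.3] yaw -29.97 tilt [ 0.  0. -1.] shift [15.665  2.895  0.069] turn 0.001 shift after turn [15.667  2.885  0.064]
```

```bash
python3 -m jog '[[0,[1,0.18,0],0],[0,[1,0.18,0],0],[0,[1,0.18,0],0],[0,[1,0.18,0],0],[0,[1,0.18,0],0],[0,[1,0.18,0],0],[0,[1,0.18,0],0],[0,[1,0.18,0],0],[0,[1,0.18,0],0],[0,[1,0.18,0],0]]' && python3 -m jog '[[0,[1,0.2,0.5],0],[0,[1,0.2,0.5],0],[0,[1,0.2,0.5],0],[0,[1,0.2,0.5],0],[0,[1,0.2,0.5],0],[0,[0.7,0.1,0],0],[0,[0,0,0],0],[0,[0,0,0],0]]' && python3 -c "
from h import *
go(551,-90,70,-30)
s=telemetry.observe();im=vision.get_image('wrist');cv2.imwrite('pics/w1.png',im)
np.save('s1.npy',s,allow_pickle=True)"
```

```text
time_s: 3.1
tool_pos: [474.8, -177.2, 231.3]
tcp_rot: [-2.72, -1.572, -0.0]
wrist_force: [0.2, -0.3, 0.9]
grip_width: 85.2
grasp_force: 0.0
time_s: 3.9
tool_pos: [550.6, -91.6, 182.0]
tcp_rot: [2.719, 1.572, 0.0]
wrist_force: [-0.4, -0.4, -0.1]
grip_width: 85.6
grasp_force: 0.0
pos [550.6 -91.6 182. ] yaw -29.93 tilt [ 0.    -0.001 -1.   ] shift [ 0.08  -0.024  5.598] turn 0.002 shift after turn [ 0.078 -0.02   5.598]
```

View pics/w1.png

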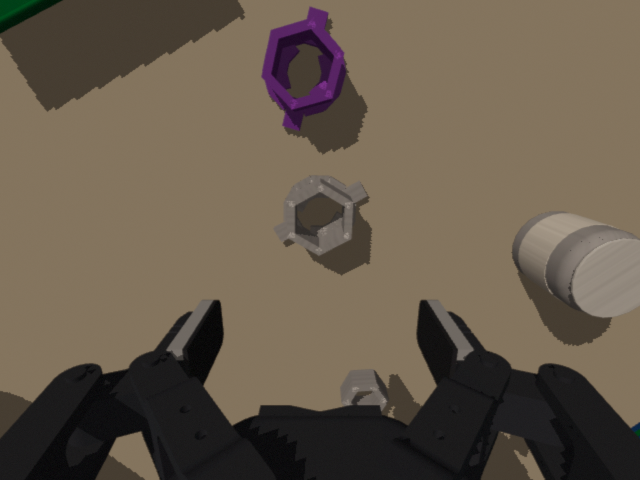

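The wrist view shows the steel nut centred near (320,220), its ears at (358,194) and (284,233), and the purple one beyond it at (304,65).

```bash
python3 - <<'E'
from h import *
np.set_printoptions(precision=1,suppress=True)
s=np.load('s1.npy',allow_pickle=True).item()
A=px2w("wrist",[(320,188),(351,204),(349,237),(321,250),(290,236),(291,204)],36,s);print(A,A.mean(0),[ang(A[i],A[(i+3)%6]) for i in range(6)])
E=px2w("wrist",[(358,194),(284,233)],6,s);print(E,E.mean(0),ang(*E))
a=A.mean(0);go(a[0],a[1],25,-30)
E
```

```text
[[ 565.5  -66.1   36. ]
 [ 582.   -91.8   36. ]
 [ 566.1 -117.6   36. ]
 [ 538.  -115.7   36. ]
 [ 520.4  -90.1   36. ]
 [ 536.5  -65.6   36. ]] [551.4 -91.1  36. ] [np.float64(-119.0), np.float64(178.4), np.float64(119.6), np.float64(61.0), np.float64(-1.6), np.float64(-60.4)]
[[591.8 -93.5   6. ]
 [509.9 -91.2   6. ]] [550.8 -92.3   6. ] 178.4
pos [550.5 -92.1 182.1] yaw -29.98 tilt [ 0. -0. -1.] shift [0.1 0.  7.9] turn 0.001 shift after turn [0.1 0.  7.9]
```

```bash
python3 -m jog '[[0,[0.05,0,1],0],[0,[0.05,0,1],0],[0,[0,0,1],0],[0,[0,0,1],0],[0,[0,0,1],0],[0,[0,0,1],0],[0,[0,0,1],0],[0,[0,0,1],0],[0,[0,0,0.6],0],[0,[0,0,0],0]]' 50 && python3 -m jog '[[0.5,[0,0,0],0],[1,[0,0,0],0],[1,[0,0,0],0],[1,[0,0,0],0],[1,[0,0,0],0],[1,[0,0,0],0],[1,[0,0,0],0],[1,[0,0,0],0]]' 50; python3 -c "
from h import *
go(551,-91,200)"
```

```text
time_s: 4.95
tool_pos: [549.9, -90.4, 7.9]
tcp_rot: [-2.719, -1.568, 0.004]
wrist_force: [-0.3, 0.3, 0.1]
grip_width: 85.7
grasp_force: 0.0
time_s: 5.75
tool_pos: [552.8, -90.7, 10.9]
tcp_rot: [2.719, 1.57, 0.002]
wrist_force: [-1.1, 0.0, 6.0]
grip_width: 56.9
grasp_force: 56.9
pos [552.8 -90.7  10.9] yaw -29.98 tilt [ 0.002 -0.001 -1.   ] shift [-0.055 -0.045 -9.456]
```

```bash
python3 -m jog '[[1,[0,0,-0.4],0],[1,[0,0,-1],0],[1,[0,0,-1],0.187],[1,[0,0,-1],0.187],[1,[0,0,-1],0.187],[1,[0,0,-1],0.187],[1,[0,0,-1],0.187],[1,[0,0,-0.6],0.187],[1,[0,0,0],0.187],[1,[0,0,0],0.187]]'; python3 -c "
from h import *
go(489,215.5,140,-97.4)"
```

```text
time_s: 6.75
tool_pos: [551.1, -89.9, 149.3]
tcp_rot: [-3.134, 0.209, 0.001]
wrist_force: [-0.3, 0.1, -4.8]
grip_width: 56.8
grasp_force: 55.7
pos [551.1 -89.9 149.3] yaw -97.63 tilt [-0.  0. -1.] shift [ -5.104 -14.724   0.47 ] turn -0.005 shift after turn [ -5.044 -14.745   0.465]
```

```bash
python3 -m jog '[[1,[-0.34,-0.98,0],0],[1,[-0.34,-0.98,0],0],[1,[-0.34,-0.98,0],0],[1,[-0.34,-0.98,0],0],[1,[-0.34,-0.98,0],0],[1,[-0.34,-0.98,0],0],[1,[-0.34,-0.98,0],0],[1,[-0.34,-0.98,0],0],[1,[-0.34,-0.98,0],0],[1,[-0.34,-0.98,0],0]]';python3 -m jog '[[1,[-0.34,-0.98,0],0],[1,[-0.34,-0.98,0],0],[1,[-0.34,-0.98,0],0],[1,[-0.34,-0.98,0],0],[1,[-0.34,-0.98,0],0],[1,[0,0,0],0],[1,[0,0,0],0]]'; python3 -c "
from h import *
go(489,215.5,80,-97.4)
s=telemetry.observe();im=vision.get_image('wrist');np.save('s2.npy',s,allow_pickle=True)
b=vision.get_image('side');a=vision.get_image('scene')
cv2.imwrite('pics/w2.png',im);cv2.imwrite('pics/side2.png',b);cv2.imwrite('pics/scene2.png',a)
c=lambda im,x,y,w,h,k:cv2.resize(im[y:y+h,x:x+w],None,fx=k,fy=k,interpolation=cv2.INTER_CUBIC)
cv2.imwrite('pics/m2.png',np.vstack([np.hstack([c(a,355,220,160,180,2.2222)[:,:352],c(b,160,230,180,180,2.2222)]),np.hstack([c(im,0,0,640,360,.5),np.zeros((180,432,3),np.uint8)])]))"
```

```text
time_s: 7.75
tool_pos: [507.6, 113.7, 148.5]
tcp_rot: [3.135, -0.2, -0.003]
wrist_force: [0.3, -0.4, -3.9]
grip_width: 56.9
grasp_force: 55.7
time_s: 8.45
tool_pos: [486.9, 214.3, 148.6]
tcp_rot: [3.134, -0.198, -0.002]
wrist_force: [0.4, -0.1, -4.6]
grip_width: 57.0
grasp_force: 55.7
pos [486.9 214.3 148.6] yaw -97.22 tilt [-0.001 -0.001 -1.   ] shift [ 0.103 -0.076  3.431] turn 0.004 shift after turn [ 0.099 -0.073  3.432]
```

View pics/m2.png

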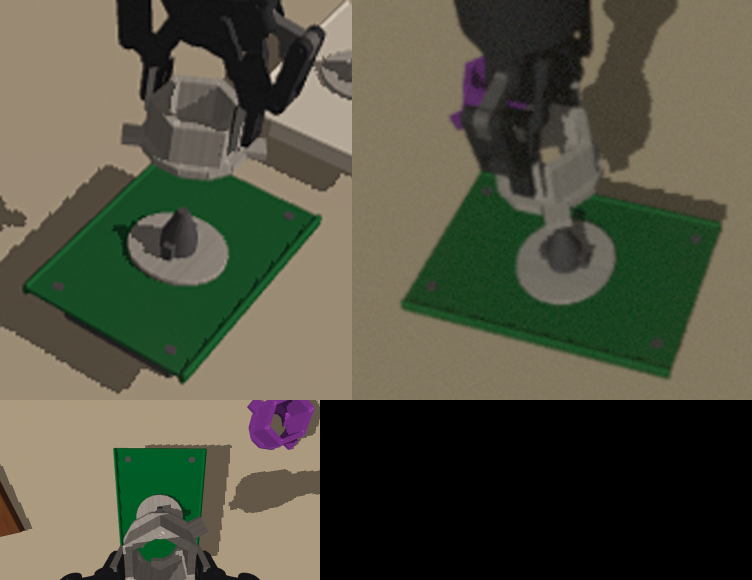

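The nut hangs level, right above the stud. I'll lower it to just above the tip, then compare the nut with the stud in the same pictures using model overlays.

```bash
python3 -m jog '[[1,[0.1,-0.07,0.7],0],[1,[0,0,0.7],0],[1,[0,0,0.7],0],[1,[0,0,0.6],0],[1,[0,0,0],0],[1,[0,0,0],0]]'; cat >> h.py <<'E'
def circ(x,y,z,r,n=72):
    t=np.linspace(0,2*np.pi,n);return np.c_[x+r*np.cos(t),y+r*np.sin(t),0*t+z]
def hexa(x,y,z,yaw,r=29/np.cos(np.pi/6)):
    t=np.radians(yaw)+np.arange(7)*np.pi/3;return np.c_[x+r*np.cos(t),y+r*np.sin(t),0*t+z]
def montage(name,stand=(489,215.5,-7.4),nb=11,nyaw=30,boxes=((375,240,130,130),(195,255,130,130)),nut=True):
    s=telemetry.observe();M=R.from_rotvec(s["tcp_rot"]).as_matrix();yaw=np.degrees(np.arctan2(M[1,1],M[0,1]))+nyaw
    x,y,z=s["tool_pos"];z-=nb;out=[];k=3
    X,Y,a=stand;ca,sa=np.cos(np.radians(a)),np.sin(np.radians(a))
    rect=np.array([[u*ca-v*sa+X,u*sa+v*ca+Y,41] for u,v in((100,65),(-100,65),(-100,-65),(100,-65),(100,65))])
    for n,(bx,by,w,h) in zip(("scene","side"),boxes):
        im=vision.get_image(n);cv2.imwrite(f"pics/{name}_{n}.png",im)
        raw=cv2.resize(im[by:by+h,bx:bx+w],None,fx=k,fy=k,interpolation=cv2.INTER_CUBIC);ov=raw.copy()
        L=[(circ(X,Y,44,36),(0,0,255)),(rect,(0,0,255)),(circ(X,Y,78,4),(0,0,255))]
        if nut: L+=[(hexa(x,y,z+36,yaw),(255,255,0)),(circ(x,y,z,35),(255,255,0))]
        for P,c in L:
            q=((w2px(n,P)-[bx,by]+.5)*k-.5);cv2.polylines(ov,[np.round(q*8).astype(int)],False,c,1,cv2.LINE_AA,3)
        out.append(np.hstack([raw,ov]))
    o=np.vstack(out);f=min(1,600/o.shape[0],800/o.shape[1]);cv2.imwrite(f"pics/{name}.png",cv2.resize(o,None,fx=f,fy=f,interpolation=cv2.INTER_AREA))
E
python3 -c "
from h import *
go(489,215.5,80,-97.4)
montage('m3',boxes=((365,250,130,100),(185,270,130,100)))"
```

```text
time_s: 9.2
tool_pos: [489.5, 215.3, 94.5]
tcp_rot: [3.135, -0.2, -0.002]
wrist_force: [-0.3, -0.1, -4.8]
grip_width: 57.0
grasp_force: 55.6
pos [489.5 215.3  94.5] yaw -97.3 tilt [-0.001 -0.    -1.   ] shift [-0.026 -0.005  0.726] turn 0.002 shift after turn [-0.027 -0.004  0.726]
```

View pics/m3.png

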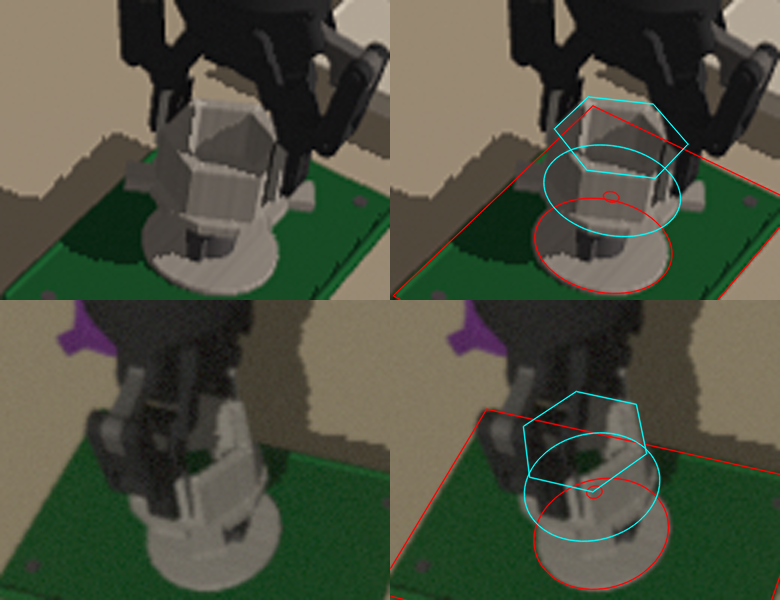

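The stand model (red) matches in both views. The nut model (cyan) does not, so the nut looks tilted in the grip. I'll take a closer crop to find out how much.

```bash
python3 - <<'E'
from h import *
a=cv2.imread("pics/m3_scene.png");b=cv2.imread("pics/m3_side.png")
c=lambda im,x,y,w,h,k:cv2.resize(im[y:y+h,x:x+w],None,fx=k,fy=k,interpolation=cv2.INTER_CUBIC)
b=cv2.convertScaleAbs(b,alpha=1.7,beta=10)
cv2.imwrite("pics/m4.png",np.hstack([c(a,400,275,80,80,5),c(b,220,290,80,80,5)]))
E
```

```text
(no output)
```

View pics/m4.png

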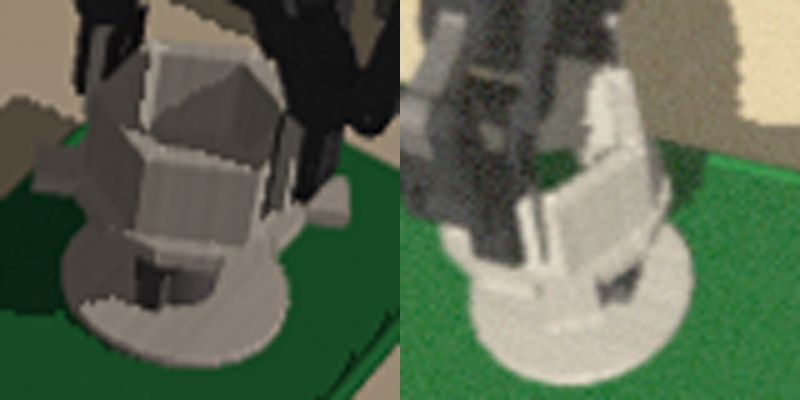

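```bash
python3 - <<'E'
from h import *
from scipy.optimize import least_squares
np.set_printoptions(precision=1,suppress=True)
s=telemetry.observe();M=R.from_rotvec(s["tcp_rot"]).as_matrix();t=s["tool_pos"]
yw=np.degrees(np.arctan2(M[1,1],M[0,1]))
h=29/np.cos(np.pi/6);C=lambda k,z:[h*np.cos(k*np.pi/3),h*np.sin(k*np.pi/3),z]
# nut points and scene pixels
def pts(p):  # p: dx,dy,dz, rotvec(3) about pad point; nut frame world yaw = yw+30
    R0=R.from_euler('z',yw+30,degrees=True)
    def f(q): 
        q=np.array(q,float)-[0,0,20]
        return R.from_rotvec(p[3:6]).apply(R0.apply(q))+[t[0]+p[0],t[1]+p[1],t[2]-11+20+p[2]]
    return f
f=pts(np.zeros(6))
for k in range(6): print(k,((w2px("scene",f(C(k,36)))-[400,275])*5)[0],((w2px("side",f(C(k,36)))-[220,290])*5)[0]+[400,0], "bot",((w2px("scene",f(C(k,6)))-[400,275])*5)[0],((w2px("side",f(C(k,6)))-[220,290])*5)[0]+[400,0])
for x in(48,-48):print("ear",x,((w2px("scene",f([x,0,3]))-[400,275])*5)[0],((w2px("side",f([x,0,3]))-[220,290])*5)[0]+[400,0])
E
```

```text
0 [96.5 86.4] [528.9  47.6] bot [ 85.9 160.2] [540.1 110.8]
1 [150.8 155.4] [440.4 105.7] bot [139.  229.9] [454.2 168.9]
2 [265.2 168.6] [450.7 190.6] bot [251.3 243.3] [464.8 253.7]
3 [319.7 111.7] [556.3 215. ] bot [305.  185.7] [567.6 278. ]
4 [261.8  45. ] [646.  151.4] bot [248.6 118.3] [654.6 214.6]
5 [152.9  33. ] [629.   69.1] bot [141.6 106.1] [637.8 132.3]
ear 48 [ 38.  161.9] [535.7  83.6]
ear -48 [351.5 198.5] [575.2 323.5]
```

The corners and ears read off the crop agree with the upright model to about 1 px: the ears are at (38,168) and (348,205) against the predicted (38,162) and (351,198). So the nut is upright and aligned, and I can lower it onto the teeth.

```bash
python3 -m jog '[[1,[0,0,0.3],0],[1,[0,0,0.3],0],[1,[0,0,0.2],0],[1,[0,0,0.2],0],[1,[0,0,0.1],0],[1,[0,0,0],0]]'; python3 -m jog '[[1,[0,0,0.1],0],[1,[0,0,0.1],0],[1,[0,0,0],0],[1,[0,0,0],0]]'; python3 -c "
from h import *
go(489,215.5,67,-97.4)
print(telemetry.observe()['wrist_force'],telemetry.observe()['ft_torque'])"
```

```text
time_s: 9.9
tool_pos: [489.6, 215.4, 72.8]
tcp_rot: [3.135, -0.2, -0.001]
wrist_force: [-0.9, -0.1, -3.7]
grip_width: 56.9
grasp_force: 55.8
time_s: 10.3
tool_pos: [489.5, 215.4, 69.1]
tcp_rot: [3.135, -0.2, -0.001]
wrist_force: [-1.5, -0.4, -3.1]
grip_width: 57.1
grasp_force: 55.9
pos [489.5 215.4  69.1] yaw -97.3 tilt [-0.001 -0.    -1.   ] shift [-0.026 -0.002  0.104] turn 0.002 shift after turn [-0.026 -0.002  0.104] 
[-1.46234229 -0.37705522 -3.11306033] [-0.12061927  0.25555301  0.07750437]
```

```bash
python3 -m jog '[[1,[-0.03,0,0.07],0],[1,[0,0,0.05],0],[1,[0,0,0],0],[1,[0,0,0],0]]'; python3 -m jog '[[1,[0,0,0.05],0],[1,[0,0,0.05],0],[1,[0,0,0],0],[1,[0,0,0],0]]'
```

```text
time_s: 10.7
tool_pos: [488.8, 215.5, 66.9]
tcp_rot: [3.135, -0.2, -0.002]
wrist_force: [-3.6, -0.9, -0.0]
grip_width: 57.1
grasp_force: 56.3
time_s: 11.1
tool_pos: [489.0, 215.5, 66.7]
tcp_rot: [3.135, -0.2, -0.002]
wrist_force: [-8.4, -2.1, 11.1]
grip_width: 57.1
grasp_force: 57.8
```

```bash
python3 -m jog '[[1,[-0.05,-0,0],0],[1,[-0.03,0,0],0],[1,[0,0,0],0],[1,[0,0,0],0]]'
```

```text
time_s: 11.5
tool_pos: [488.9, 215.5, 66.8]
tcp_rot: [3.135, -0.199, 0.003]
wrist_force: [-5.1, -2.8, 9.3]
grip_width: 56.7
grasp_force: 57.3
```

```bash
python3 -m jog '[[1,[-0.04,0.04,0],0],[1,[0,0,0],0],[1,[0,0,0],-0.1],[1,[0,0,0],-0.1],[1,[0,0,0],-0.1],[1,[0,0,0],0],[1,[0,0,0],0]]';python3 -c "
from h import *
go(489,215.5,67,-37.4)"
```

```text
time_s: 12.2
tool_pos: [488.2, 215.9, 66.7]
tcp_rot: [-3.136, -0.17, -0.004]
wrist_force: [-4.3, 0.8, 6.8]
grip_width: 56.8
grasp_force: 57.0
pos [488.2 215.9  66.7] yaw -83.79 tilt [ 0.003  0.002 -1.   ] shift [ 0.039  0.025 -0.014] turn -1.031 shift after turn [ 0.009  0.045 -0.014]
```

```bash
python3 -m jog '[[1,[-0.02,0,0],-0.1],[1,[0,0,0],-0.1],[1,[0,0,0],-0.1],[1,[0,0,0],-0.1],[1,[0,0,0],-0.1],[1,[0,0,0],-0.1],[1,[0,0,0],0],[1,[0,0,0],0]]';python3 -c "
from h import *
go(489,215.5,67,-37.4)"
```

```text
time_s: 13.0
tool_pos: [487.7, 215.4, 66.1]
tcp_rot: [-3.011, -0.895, -0.004]
wrist_force: [-3.0, 0.3, 6.1]
grip_width: 56.7
grasp_force: 56.8
pos [487.7 215.4  66.1] yaw -56.9 tilt [ 0.003  0.001 -1.   ] shift [ 0.057  0.034 -0.045] turn -0.433 shift after turn [ 0.042  0.051 -0.045]
```

```bash
python3 -m jog '[[1,[0,0,0],-0.1],[1,[0,0,0],-0.1],[1,[0,0,0],-0.1],[1,[0,0,0],-0.1],[1,[0,0,0],-0.03],[1,[0,0,0],0],[1,[0,0,0],0]]';python3 -c "
from h import *
go(489,215.5,55,-37.4)"
```

```text
time_s: 13.7
tool_pos: [486.7, 214.9, 64.6]
tcp_rot: [2.818, 1.388, 0.001]
wrist_force: [0.3, -0.4, -4.0]
grip_width: 57.0
grasp_force: 55.8
pos [486.7 214.9  64.6] yaw -37.54 tilt [ 0.001 -0.    -1.   ] shift [0.091 0.073 0.482] turn -0.003 shift after turn [0.091 0.074 0.482]
```

```bash
python3 -m jog '[[1,[0,0,0.12],0],[1,[0,0,0.12],0],[1,[0,0,0],0],[1,[0,0,0],0]]';python3 -m jog '[[1,[0,0,0.1],0],[1,[0,0,0.08],0],[1,[0,0,0],0],[1,[0,0,0],0]]'
```

```text
time_s: 14.1
tool_pos: [486.3, 214.8, 59.8]
tcp_rot: [2.817, 1.39, -0.001]
wrist_force: [0.8, -1.1, -4.0]
grip_width: 57.0
grasp_force: 55.7
time_s: 14.5
tool_pos: [486.6, 214.9, 56.4]
tcp_rot: [2.817, 1.391, 0.0]
wrist_force: [1.3, -1.7, -4.5]
grip_width: 56.8
grasp_force: 55.7
```

```bash
python3 -m jog '[[1,[0.02,0.02,0.06],0],[1,[0,0,0.04],0],[1,[0,0,0],0],[1,[0,0,0],0]]'
```

```text
time_s: 14.9
tool_pos: [487.0, 215.0, 54.9]
tcp_rot: [2.817, 1.391, -0.0]
wrist_force: [-2.4, -2.2, 2.1]
grip_width: 57.1
grasp_force: 56.4
```

The nut is on the washer at TCP 54.9, which puts its underside at 44. Now I'll let go, retreat and check.

```bash
python3 -m jog '[[0.3,[0,0,0],0],[0,[0,0,0],0],[0,[0,0,0],0],[0,[0,0,0],0],[0,[0,0,0],0],[0,[0,0,0],0]]';python3 -m jog '[[0,[0,0,-0.5],0],[0,[0,0,-1],0],[0,[0,0,-1],0],[0,[0,0,-1],0],[0,[0,0,-1],0],[0,[0,0,-1],0],[0,[-1,0,-1],0],[0,[-1,0,-1],0],[0,[-1,0,0],0],[0,[0,0,0],0]]'; python3 - <<'E'
from h import *
out=[]
for n,(bx,by) in(("scene",(395,270)),("side",(215,290))):
    im=vision.get_image(n);k=5;raw=cv2.resize(im[by:by+80,bx:bx+80],None,fx=k,fy=k,interpolation=cv2.INTER_CUBIC);raw=cv2.convertScaleAbs(raw,alpha=1.4)
    for P in(hexa(489,215.5,80,-7.4),circ(489,215.5,44,35),np.array([[489+u*np.cos(-.129),215.5+u*np.sin(-.129),50] for u in(-48,48)])):
        q=(w2px(n,P)-[bx,by]+.5)*k-.5;cv2.polylines(raw,[np.round(q*8).astype(int)],False,(0,0,255),1,cv2.LINE_AA,3)
    out.append(raw)
cv2.imwrite("pics/m5.png",np.hstack(out))
E
```

```text
time_s: 15.5
tool_pos: [487.1, 215.2, 54.5]
tcp_rot: [-2.817, -1.391, -0.0]
wrist_force: [-0.9, 0.1, -0.1]
grip_width: 85.5
grasp_force: 0.0
time_s: 16.5
tool_pos: [450.0, 166.5, 205.9]
tcp_rot: [2.817, 1.388, 0.002]
wrist_force: [0.5, -0.2, 0.4]
grip_width: 85.5
grasp_force: 0.0
```

View pics/m5.png

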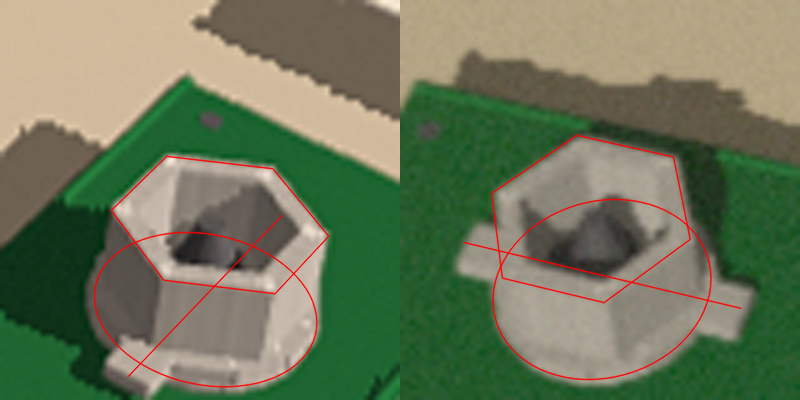

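The released nut matches the seated model: flat on the washer, with its top hexagon, flange and ears all on the predicted lines (ears along the panel's long side). The gripper is clear, so I'm handing in.

```bash
python3 -c "
from rig import finish_job
print(finish_job())"
```

```text
the job is handed in; nothing more can be done
None
```

The eared nut was set on the stud's teeth, backed off 60° anticlockwise and lowered in the grip onto the washer, then released there, flat with its ears along the panel's long side; the plain nut was not touched, and the job was handed in at about 17 s.

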